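Set the angle gauge on a rock sample for marking the saw cut

ROBOT

A 6-joint arm with a two-finger parallel gripper is mounted at the origin on the work surface. World frame = base frame: x ahead of the robot, y to its left, z up, the work surface at z = 0. Lengths are in m, angles in rad, forces in N, time in s.
With the tool pointing down it reaches from about 0.3 to 0.775 m from the base axis. Payload 14.6 kg.
Tool frame: the origin (TCP) lies at the very end of the fingers, on their centre line; the grasp point (between the pads) lies 19 mm behind it; z points along the fingers, y is the line along which they close (so a half turn about z gives the same grasp; the last joint's range is limited). The gripper opens to 94 mm and grips with 3 to 60 N. Pads are 16 mm wide; open, the fingers measure 119 mm over their backs; the gripper's body (75 mm by 177 mm) begins 78 mm behind the grasp point.
Start: joints at [1.237, 0.3, 1.521, -0, 1.321, -0.067], TCP at [0.145, 0.531, 0.205] pointing down, gripper open.
Joint ranges: [-3.03, 3.03], [-0.79, 2.21], [0.23, 2.52], [-1.04, 4.18], [0, 3.07], [-2.55, 2.55]. Speed limits (rad/s): [2.22, 2.22, 2.57, 3.14, 3.14, 3.14].

INTERFACE

Orientations are given as [roll, pitch, yaw] about the fixed x, y, z axes, in that order (R = Rz(yaw) Ry(pitch) Rx(roll)).
In Python, from station import ctrl gives the robot as it stands.
- The arm moves only by the shell command python3 -m pendant 'ROWS' [OPENING] [FORCE]. ROWS is JSON, a list of rows, each a list of 2 entries, a list of its own where there are three numbers: the shift along the world's x, y, z in cm, then the turn about the world's z in rad. A call has 1 to 20 rows; each row shifts and turns the commanded pose from where the row before left it; what a row does not reach is not made up. A row lasts 1/12 s, in which the tool goes at most 41.7 mm and 7.16 degrees, less where a joint would pass 70% of its speed; a pose out of reach is approached as far as the arm can. A call is refused whole if a number of a shift passes 4.17 or a number of a turn 0.125, either way. A call with a gripper value outside its range is refused whole. OPENING is the opening, from 0 (shut) to 1 (fully open), set as the call begins (- or left out, the last holds). The fingers move at their own pace and stop on an object; FORCE is the grip in N (left out, the last holds). Time passes only in rows, so rows that do not move let the fingers close. It gives the time, the measured TCP pose, the force, the opening and the grip force at its end, in the units of the state.
- ctrl.get_obs(): the state, without advancing time (a new reading comes with each control period).
- ctrl.camera(name): name is "scene" or "top" or "wrist"; returns a dict with "color" (400x640x3 uint8, red, green, blue), "intrinsics" (3x3 intrinsics, pixels), "camera_from_world" (4x4, takes a point from world to camera coordinates). Camera axes: x right, y down, z forward; pixel columns grow to the right and rows downward; lengths in m; the calibration is good to about 2 mm. A picture is of the moment at which its call begins. There is no depth.
- ctrl.hand_in(): hands the job in; it is judged then, once.
The state is a dict: "time_s": time; "qpos": joint angles; "joint_vel": joint speeds; "tau": joint torques, N m; "ee_pos": TCP position; "eef_rot": TCP orientation; "force": force on the tool from outside, world axes, zero at the start; "moment": the same for the moment, N m; "grip_width": finger opening in m; "grip_force": force on a finger pad.
Only numpy, scipy, OpenCV 4.12 (cv2) and the standard library are available. Lean on these libraries where they do the work, as an engineer would, in place of code of your own. Each camera call takes 0.05 s, during which the arm holds its last target. There are 200 camera calls.

TASK

The rock sample is standing the wrong way round in the open slide-jaw vise: turn it so that its pale sawn face looks to the vise's far side (away from the robot), stand it back between the jaws and slide the jaw up snug against it. Then rest the base of the angle gauge on the ridge of the sample's broken top, dial facing the same way as the sawn face, and rock it there until the red pointer settles on the green mark. Finish holding it like that in the gripper, resting lightly on the ridge, so that I can draw the saw line along its base; do not let go, and leave the offcut, the pen and the beaker alone.

Things in the scene. Friction and masses are not known exactly. Their poses are not given: they have to be found in the camera images.
- vise: Blue slide-jaw vise bolted to the bench, 225 mm long (its y) and 70 mm wide (its x; bolt lugs 104 mm wide near the ends). Origin on the bench midway between the jaw faces when fully open; z up, x to the far side. Its steel bed is 22 mm high, 60 mm wide. Jaws are 64 mm wide (x), their tops 52 mm above the bench. The fixed jaw's face is at y = +40 mm; the sliding jaw's face at y = -40 mm + joint jaw. The sliding jaw block reaches 70 mm back from its face.
- jaw (a joint): Sliding jaw, m: 0 fully open (80 mm between the faces), grows as it slides along the vise's +y to close, stop at 0.050. Stays where it is left; about 3 N of friction. It is up against the 46 mm sample at 0.034.
- jaw_knob (a point): Centre of the red ball knob (30 mm diameter) on an upright 12 mm stem on the sliding jaw, for pushing the jaw; 85 mm above the bench, 55 mm behind the jaw's face.
- stone_grip (a point): Point on the upright axis of the rock sample, 55 mm above its underside: a good height to grasp it across its 48 mm thickness (its x), clear above the jaws. Axes are the sample's: x out of the sawn face, z up. Sample 48 (x) x 46 (y) x 89 mm (z), about 0.45 kg, flat cheeks, brown-grey.
- stone_mid (a point): Point on the sample's upright axis 39 mm above its underside (61 mm above the bench when it stands on the vise bed).
- sawn_face (a point): Centre of the pale sawn face of the sample (with a red-brown vein), 24 mm from the sample's axis, 39 mm above its underside; x points out of the face. It starts on the robot's side and must end looking along the vise's +x.
- stone_ridge (a point): Middle of the ridge on the sample's broken top, its highest part, 89 mm above its underside, 3 mm to the sample's +y. The ridge is level and rounded, 38 mm long along the sample's x; the shoulders lie 8 to 11 mm lower, so the gauge can rock on it about the sample's x by more than 0.3 rad either way.
- gauge_grip (a point): Centre of the yellow grip block on top of the angle gauge, 22 mm thick (gauge's x), 36 mm wide (y), 32 mm high, 110 mm above the gauge's underside. The gauge stands upright on the bench at the start, dial to the far side, 0.24 kg: aluminium base bar 30 (x) x 100 (y) x 14 mm, round black dial case 76 mm in diameter and 22 mm thick above it, 126 mm high in all. Its x points out of the white dial, y along the base, z up.
- gauge_foot (a point): Centre of the flat underside of the angle gauge's base; axes as for gauge_grip.
- pointer (a joint): Red pointer of the gauge, weighted, swings freely and always comes to hang straight down within about a second; rad, 0 when it points straight at the gauge's base. Positive is turned about the gauge's +x (right-hand rule), so it equals minus the gauge's own rotation about its x. It sits on the mark when it equals joint mark.
- mark (a joint): Green mark 4.6 mm wide on the gauge's bezel, preset and differing each time, stays put; rad, measured as the pointer is, between 0.10 and 0.28, so, looking at the dial, it stands a little right of the bottom.
- pointer_tip (a point): Tip of the red pointer, 28 mm below the dial centre (which is 56 mm above the gauge's underside); its z points from the tip to the dial centre.
- mark_tip (a point): Inner end of the green mark, 28.5 mm from the dial centre; its z points to the dial centre.
- gauge: The angle gauge; same frame as gauge_foot.
- stone: The rock sample; origin at the centre of its underside, x out of the sawn face, z up.
- offcut: Bystander: flat rock offcut 50 x 85 x 18 mm lying on the bench; origin under its centre.
- pen: Bystander: blue marker pen with black cap, 15 x 133 mm, lying; origin under its barrel.
- beaker: Bystander: glass beaker, 66 mm diameter, 85 mm high; origin under its centre.
Things that resemble listed ones, but are neither listed nor needed, are in the scene too. Of the things that look like the vise, take the one that is farthest to the robot's left at the start. What is shaped like the gauge but orange is not meant.

How it is judged:
On the way, in this order (a step that is already met when the one before it is completed fails the run):
1. the sample stands turned round between the jaws, let go (x of sawn_face in the frame of vise between 0.01 and 0.038 m and angle between the x axis of sawn_face and the x axis of vise, either way round below 0.15 rad and angle between stone_mid's own z axis and vertical below 0.06 rad and z of stone_mid in the frame of vise between 0.056 and 0.065 m and y of stone_mid in the frame of vise between -0.012 and 0.02 m and contact force between the fingers and stone below 0.1 N), for 0.2 s.
2. the jaw is slid up snug against the turned sample (x of sawn_face in the frame of vise between 0.01 and 0.038 m and angle between the x axis of sawn_face and the x axis of vise, either way round below 0.15 rad and angle between stone_mid's own z axis and vertical below 0.06 rad and z of stone_mid in the frame of vise between 0.056 and 0.065 m and y of stone_mid in the frame of vise between -0.012 and 0.02 m and value of joint jaw between 0.031 and 0.037 m), for 0.2 s.
At the end, for the whole second after the job is handed in: Sample upright on the vise bed, sawn face to the far side (0.15 rad), jaw joint 0.031-0.037; gauge held in the fingers, base on the ridge (0.4-30 N, off the vise, centred within 20-25 mm), dial as the sawn face (0.2 rad), pointer still and within 0.05 rad of the mark (all of step 2 and angle between the z axis of pointer_tip and the z axis of mark_tip, either way round below 0.05 rad and velocity of joint pointer between -0.3 and 0.3 rad/s and contact force between gauge and stone between 0.4 and 30 N and contact force between the fingers and gauge above 1 N and contact force between gauge and vise below 0.1 N and angle between the x axis of gauge_foot and the x axis of sawn_face, either way round below 0.2 rad and x of sawn_face in the frame of gauge_foot between 0.004 and 0.044 m and y of stone_ridge in the frame of gauge_foot between -0.025 and 0.025 m and height (world z) of gauge_foot above 0.09 m); the arm keeps its last pose, push and grip.
It fails at once if offcut disturbed (distance of offcut from where it was at the start of the episode above 0.02 m).
It fails at once if pen disturbed (distance of pen from where it was at the start of the episode above 0.02 m).
It fails at once if beaker disturbed (distance of beaker from where it was at the start of the episode above 0.02 m).
It fails at once if the gauge pressed hard on the sample (contact force between gauge and stone above 60 N).
It also fails if it takes over 69 s, if anything falls off the work surface, if the arm or the gripper's body presses on something with over 40 N, if the wrist force passes 120 N, or if a joint passes its speed limit or range.

## Working session

There is one attempt and no reset: what is moved stays moved. The work goes in short steps, Python scripts to look and compute and a shell command to move; the robot and the scene stay as the last step left them, time stands still between calls to the robot, and variables do not carry over. Pictures are saved under pics/ and viewed, at most 10 in all, crops included, and the job is handed in when it is done.

```bash
mkdir -p pics; cat > h.py <<'E'
import numpy as np, cv2, json
from station import ctrl
def shot(n, f=None):
    c=ctrl.camera(n); im=cv2.cvtColor(c["color"],cv2.COLOR_RGB2BGR)
    if f: cv2.imwrite(f,im)
    return im,np.array(c["intrinsics"]),np.array(c["camera_from_world"])
def ray(K,T,u,v):
    d=np.linalg.inv(K)@[u,v,1]; R=T[:3,:3]; return -R.T@T[:3,3], R.T@d
def onz(K,T,u,v,z):
    o,d=ray(K,T,u,v); return o+d*(z-o[2])/d[2]
def tri(r1,r2):
    (o1,d1),(o2,d2)=r1,r2; d1=d1/np.linalg.norm(d1); d2=d2/np.linalg.norm(d2)
    s=np.linalg.lstsq(np.c_[d1,-d2],o2-o1,rcond=None)[0]
    a,b=o1+s[0]*d1,o2+s[1]*d2; return (a+b)/2,np.linalg.norm(a-b)
def proj(K,T,p):
    q=K@(T[:3,:3]@np.array(p)+T[:3,3]); return q[:2]/q[2]
E
python3 - <<'E'
from h import *
for n in("scene","top"):
    im,K,T=shot(n,f"pics/{n}0.png"); np.savez(f"{n}0.npz",im=im,K=K,T=T); print(n,K[0,0],K[:2,2],(-T[:3,:3].T@T[:3,3]).round(3),T[:3,:3].round(3).tolist())
print(ctrl.get_obs())
E
```

```text
scene 394.0276881927437 [320.36127467 199.03004241] [1.043 0.101 0.837] [[-0.229, 0.974, 0.002], [0.816, 0.193, -0.544], [-0.531, -0.123, -0.839]]
top 361.8229611887539 [313.63056385 197.18364987] [ 0.389 -0.035  0.921] [[-0.006, -0.999, -0.04], [-0.981, 0.013, -0.192], [0.193, 0.038, -0.981]]
{'time_s': 0.1, 'qpos': array([ 1.23738322e+00,  3.00422597e-01,  1.52151307e+00, -7.33444806e-06,
        1.32072743e+00, -6.66148057e-02]), 'joint_vel': array([-2.61762854e-04,  5.95522140e-05, -1.86643903e-03,  5.59004754e-04,
        8.41060519e-04,  1.37578639e-03]), 'tau': array([-8.79499948e-04, -5.32643759e+01, -3.53282619e+01,  7.08722323e-02,
        2.33949552e-02, -7.68922837e-05]), 'ee_pos': array([0.1449378 , 0.53030901, 0.20494171]), 'eef_rot': array([-3.14052411e+00, -6.41660188e-05,  2.87479614e+00]), 'force': array([ 0.00777691, -0.83781133, -0.88155575]), 'moment': array([ 0.00396971, -0.04104766, -0.01414335]), 'grip_force': 0.0, 'grip_width': 0.09441223034214338}
```

View pics/scene0.png

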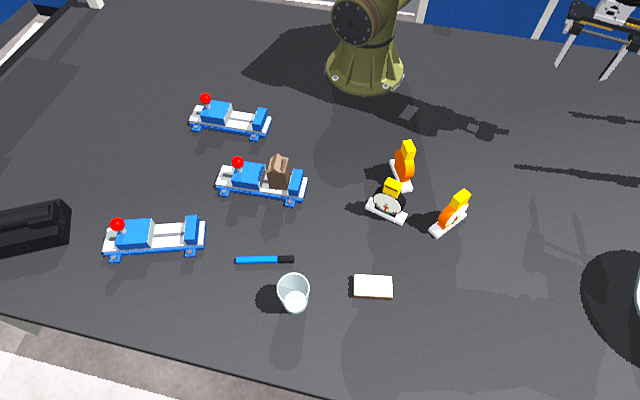

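View pics/top0.png

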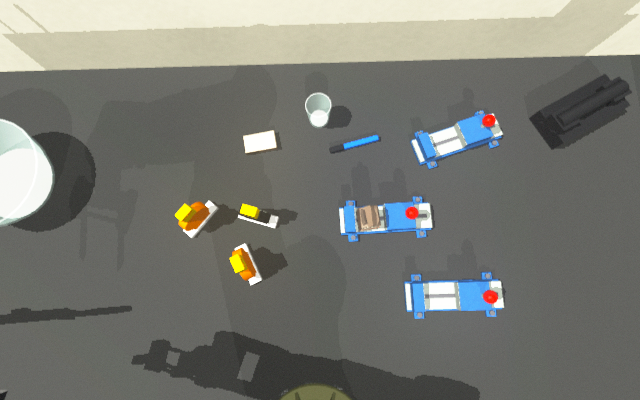

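Look-alikes. The vises are at scene (230,118), (262,182) and (154,237). The one farthest to the robot's left (+y) is the one holding the stone, scene (262,182) / top (385,218). The gauges are orange at scene (403,165) and (452,213), and black-cased with a yellow grip at (387,203) / top (258,214). I choose that one. Next is a close crop with measurements.

```bash
cat > m1.py <<'E'
from h import *
S=np.load("scene0.npz");P=np.load("top0.npz")
def crop(d,x0,y0,x1,y1,w,h): return cv2.resize(d["im"][y0:y1,x0:x1],(w,h),interpolation=cv2.INTER_CUBIC)
a=np.hstack([crop(S,210,145,310,210,400,260),crop(S,350,165,450,230,400,260)])
b=np.hstack([crop(P,335,185,435,250,400,260),crop(P,215,185,315,250,400,260)])
cv2.imwrite("pics/c1.png",np.vstack([a,b]))
def cen(d,box,lo,hi):
    x0,y0,x1,y1=box; hsv=cv2.cvtColor(d["im"][y0:y1,x0:x1],cv2.COLOR_BGR2HSV)
    m=cv2.inRange(hsv,lo,hi); n,l,s,c=cv2.connectedComponentsWithStats(m); i=1+np.argmax(s[1:,4])
    r=cv2.minAreaRect(np.argwhere(l==i)[:,::-1].astype(np.float32))
    return c[i]+[x0,y0],s[i],r
R=((0,150,120),(6,255,255)); Y=((24,130,150),(34,255,255)); B=((100,100,60),(115,255,255))
for nm,bs,bp,col in(("knob",(210,145,310,210),(335,185,435,250),R),("ygrip",(370,170,410,200),(230,200,262,225),Y)):
    cs,ss,_=cen(S,bs,*col);cp,sp,_=cen(P,bp,*col)
    print(nm,cs,ss,cp,sp,tri(ray(S["K"],S["T"],*cs),ray(P["K"],P["T"],*cp)))
E
python3 m1.py
```

```text
knob [237.00877193 161.57894737] [ 21  11  13  13 114] [411.89320388 212.33980583] [ 71  22  12  11 103] (array([ 0.51316075, -0.2281984 ,  0.09082958]), np.float64(0.0016646873293579727))
ygrip [392.10245902 186.57377049] [ 13   7  19  21 244] [248.99473684 210.27368421] [ 10   4  20  15 190] (array([0.51863922, 0.14323537, 0.11601722]), np.float64(0.0011593735171151881))
```

View pics/c1.png

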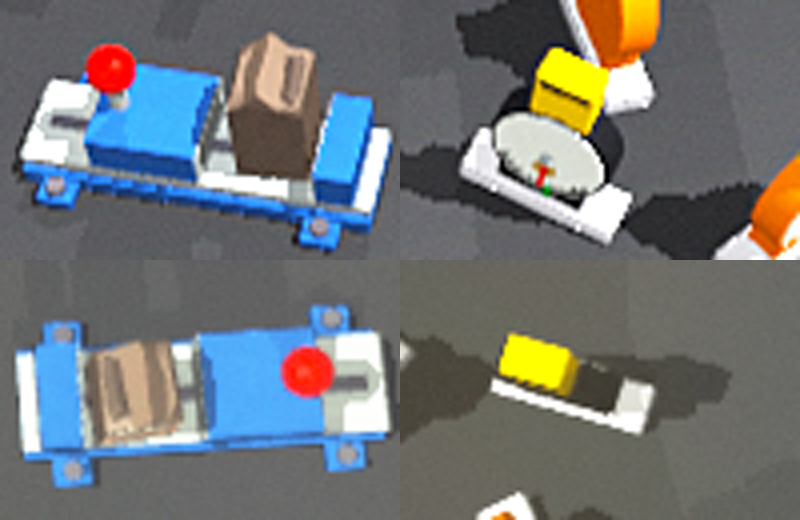

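The crop shows the blue vise with the brown stone between its jaws, the red knob at scene (237,162) / top (412,212), and no other blue vise farther left. The black-cased gauge has a white dial toward the far side and a green mark just right of bottom. The orange ones are decoys. Next I compute the vise pose from the bolts, the gauge from its base ends, and the stone.

```bash
cat > m2.py <<'E'
from h import *
S=np.load("scene0.npz");P=np.load("top0.npz")
pt=lambda x,y:(335+x/4,185+(y-260)/4)
B=[onz(P["K"],P["T"],*pt(*q),0.012) for q in((63,334),(72,469),(330,317),(346,453))]
for b in B: print(b.round(4))
L=(B[0]+B[1])/2;R=(B[2]+B[3])/2; d=L-R; print("mid",(L+R)/2,"len",np.linalg.norm(d),"yaw",np.arctan2(-d[0],d[1]), "far-near",B[0]-B[1],B[2]-B[3])
# scene bolts
ps=lambda x,y:(210+x/4,145+y/4)
b1=onz(S["K"],S["T"],*ps(56,185),.012);b2=onz(S["K"],S["T"],*ps(319,226),.012);print("scene far bolts",b1,b2)
# jaw faces top edges: fixed jaw face, sliding face
print("fixed jaw top corners(face)",[onz(P["K"],P["T"],*pt(*q),.052).round(4) for q in((80,341),(84,446))], "slide face",[onz(P["K"],P["T"],*pt(*q),.052).round(4) for q in((201,336),(205,438))])
# stone ridge top approx in top crop: ridge from (135,343) to (140,435)
print("stone top outline",[onz(P["K"],P["T"],*pt(*q),.1).round(4) for q in((95,355),(165,340),(180,425),(105,440))])
pg=lambda x,y:(215+(x-400)/4,185+(y-260)/4)
print("gauge base far/near edges", [onz(P["K"],P["T"],*pg(*q),z).round(4) for q,z in(((492,382),.014),((642,430),.014),((655,387),.014))])
sg=lambda x,y:(350+(x-400)/4,165+y/4)
print("scene gauge",[onz(S["K"],S["T"],*sg(*q),.014).round(4) for q in((460,168),(608,240),(634,195))])
E
python3 m2.py
```

```text
[ 0.5498 -0.0948  0.012 ]
[ 0.4641 -0.0982  0.012 ]
[ 0.5585 -0.2634  0.012 ]
[ 0.4725 -0.268   0.012 ]
mid [ 0.51121469 -0.18107605  0.012     ] len 0.16945735893851896 yaw 0.050417990916688527 far-near [0.08566288 0.00340974 0.        ] [0.08605342 0.00462151 0.        ]
scene far bolts [ 0.55483686 -0.26155654  0.012     ] [ 0.54626153 -0.09167962  0.012     ]
fixed jaw top corners(face) [array([ 0.5382, -0.1023,  0.052 ]), array([ 0.4745, -0.1029,  0.052 ])] slide face [array([ 0.5404, -0.1754,  0.052 ]), array([ 0.4785, -0.175 ,  0.052 ])]
stone top outline [array([ 0.5217, -0.1069,  0.1   ]), array([ 0.5299, -0.1471,  0.1   ]), array([ 0.4811, -0.1536,  0.1   ]), array([ 0.473 , -0.1111,  0.1   ])]
gauge base far/near edges [array([0.522 , 0.1931, 0.014 ]), array([0.4903, 0.0964, 0.014 ]), array([0.5176, 0.0885, 0.014 ])]
scene gauge [array([0.5204, 0.0931, 0.014 ]), array([0.55  , 0.1876, 0.014 ]), array([0.5151, 0.1993, 0.014 ])]
```

```bash
python3 -m pendant '[[[1.8,-3.3,0.2],0.016],[[1.8,-3.3,0.2],0.016],[[1.8,-3.3,0.2],0.016],[[1.8,-3.3,0.2],0.016],[[1.8,-3.3,0.2],0.016],[[1.8,-3.3,0.2],0.016],[[1.8,-3.3,0.2],0.016],[[1.8,-3.3,0.2],0.016],[[1.8,-3.3,0.2],0.016],[[1.8,-3.3,0.2],0.016],[[1.8,-3.3,0.2],0.016],[[1.8,-3.3,0.2],0.016],[[1.8,-3.3,0.2],0.016],[[1.8,-3.3,0.2],0.016],[[1.8,-3.3,0.2],0.016],[[1.8,-3.3,0.2],0.016],[[1.8,-3.3,0.2],0.016],[[1.8,-3.3,0.2],0.016],[[1.8,-3.3,0.2],0.016],[[1.8,-3.3,0.2],0.016]]' 1.0 20
python3 -m pendant '[[[0,0,0],0],[[0,0,0],0]]'
python3 - <<'E'
from h import *
im,K,T=shot("wrist","pics/w1.png");np.savez("w1.npz",im=im,K=K,T=T);print(ctrl.get_obs()["ee_pos"],(-T[:3,:3].T@T[:3,3]).round(3),T[:3,:3].round(2).tolist(),ctrl.get_obs()["qpos"].round(2),ctrl.get_obs()["force"])
E
```

```text
time_s: 1.77
ee_pos: [0.5054, -0.1314, 0.2452]
eef_rot: [3.141, -0.0, -3.088]
force: [0.3, -0.5, -0.1]
grip_width: 0.0941
grip_force: 0.0
time_s: 1.93
ee_pos: [0.505, -0.1307, 0.2445]
eef_rot: [3.141, -0.002, -3.091]
force: [-0.6, 0.7, -0.3]
grip_width: 0.0938
grip_force: 0.0
[ 0.50472354 -0.1295925   0.24477165] [ 0.434 -0.133  0.424] [[-0.05, 1.0, 0.0], [0.97, 0.05, 0.24], [0.24, 0.01, -0.97]] [-0.32  0.21  1.54  0.    1.39 -1.94] [-0.26961435  0.64159486  0.6229917 ]
```

View pics/w1.png

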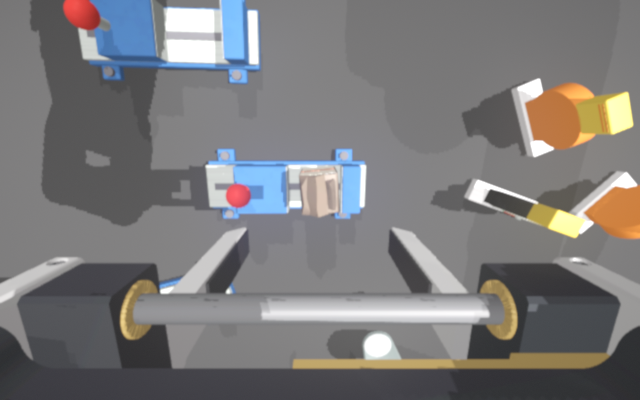

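The wrist view shows the stone between the jaws at (318,190), the knob at (238,195), and the gauge at (520,205). I measure the stone outline by mask.

```bash
python3 - <<'E'
from h import *
d=np.load("w1.npz");im,K,T=d["im"],d["K"],d["T"];print(K[0,0])
x0,y0,x1,y1=285,145,350,225
c=im[y0:y1,x0:x1]; hsv=cv2.cvtColor(c,cv2.COLOR_BGR2HSV)
m=cv2.inRange(hsv,(3,50,40),(16,160,255)); n,l,s,ce=cv2.connectedComponentsWithStats(m);i=1+np.argmax(s[1:,4]);print(s[i],ce[i])
m=(l==i)
for r in range(s[i][1],s[i][1]+s[i][3],3):
    xs=np.where(m[r])[0]; print(r+y0,xs.min()+x0,xs.max()+x0,[onz(K,T,x+x0,r+y0,.1)[:2].round(4).tolist() for x in(xs.min()-.5,xs.max()+.5)])
cv2.imwrite("pics/c2.png",np.hstack([cv2.resize(c,None,fx=6,fy=6,interpolation=cv2.INTER_CUBIC),cv2.resize(cv2.cvtColor((m*255).astype(np.uint8),cv2.COLOR_GRAY2BGR),None,fx=6,fy=6)]))
E
```

```text
284.2185092336503
[27 25  7  1  7] [30. 25.]
170 312 318 [[0.4754, -0.1386], [0.475, -0.1306]]
```

View pics/c2.png

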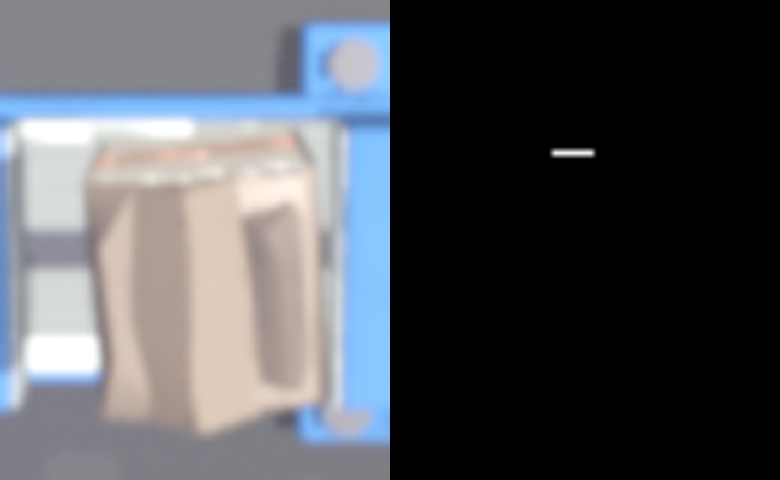

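```bash
python3 - <<'E'
from h import *
d=np.load("w1.npz");K,T=d["K"],d["T"]
f=lambda x,y,z:onz(K,T,285+x/6-.4,145+y/6-.4,z)[:2].round(4)
print("ridge",f(190,185,.111),f(203,435,.111))
print("top L near/far",f(88,178,.101),f(103,418,.101),"R",f(316,167,.101),f(325,400,.101))
print("bottom near",f(103,150,.022),f(300,135,.022))
print("fixed face top",f(343,130,.052),f(338,408,.052),"slide",f(10,130,.052),f(14,405,.052))
# height of near-left top corner: wrist vs top view
P=np.load("top0.npz");S=np.load("scene0.npz")
print("ridge far tri",tri(ray(K,T,285+203/6-.4,145+435/6-.4),ray(P["K"],P["T"],335+128/4,185+80/4)),
 tri(ray(K,T,285+203/6-.4,145+435/6-.4),ray(S["K"],S["T"],210+272/4,145+37/4)))
g=np.load("w1.npz")["im"]; hsv=cv2.cvtColor(g,cv2.COLOR_BGR2HSV)[190:245,510:585]
m=cv2.inRange(hsv,(24,130,150),(34,255,255));n,l,s,c=cv2.connectedComponentsWithStats(m);i=1+np.argmax(s[1:,4]);print(s[i],c[i]+[510,190])
print(tri(ray(K,T,*(c[i]+[510,190])),ray(P["K"],P["T"],249,210.3)),tri(ray(K,T,*(c[i]+[510,190])),ray(S["K"],S["T"],392.1,186.6)))
E
```

```text
ridge [ 0.4798 -0.1329] [ 0.5277 -0.1281]
top L near/far [ 0.4809 -0.1523] [ 0.5282 -0.1478] R [ 0.4766 -0.1091] [ 0.5224 -0.1043]
bottom near [ 0.4855 -0.1537] [ 0.4797 -0.1076]
fixed face top [ 0.4747 -0.1002] [ 0.5375 -0.0969] slide [ 0.4783 -0.1726] [ 0.5405 -0.1702]
ridge far tri (array([ 0.53165173, -0.12718606,  0.09559362]), np.float64(0.001868298780010241)) (array([ 0.51476058, -0.1240371 ,  0.14914241]), np.float64(0.009792361536045747))
[ 18  15  33  23 370] [542.96486486 214.92702703]
(array([0.52090673, 0.14943539, 0.08654811]), np.float64(0.005014090117728659)) (array([0.51244613, 0.14132864, 0.10215837]), np.float64(0.00907986086352436))
```

The sample axis is about (0.5035, -0.128) with yaw ≈ 0.10. The vise centre is about (0.509, -0.140) with yaw ≈ 0.05. Now I descend and grasp across the y cheeks, because that lets the wrist make the half turn within its range.

```bash
python3 -m pendant '[[[-0.1,0.1,-2],0.025],[[0,0,-3.5],0.025],[[0,0,-3.5],0],[[0,0,-3.5],0],[[0,0,-3],0],[[0,0,-2],0],[[0,0,-1],0],[[0,0,0],0],[[0,0,0],0]]' 1.0 35
python3 -m pendant '[[[0,0,0],0],[[0,0,0],0],[[0,0,0],0],[[0,0,0],0],[[0,0,0],0],[[0,0,0],0],[[0,0,0],0],[[0,0,0],0]]' 0 35
```

```text
time_s: 2.73
ee_pos: [0.5043, -0.128, 0.0614]
eef_rot: [-3.141, 0.001, -3.038]
force: [0.6, -1.4, 0.3]
grip_width: 0.0939
grip_force: 0.0
time_s: 3.4
ee_pos: [0.5041, -0.1287, 0.0605]
eef_rot: [-3.141, 0.0, -3.038]
force: [0.7, -1.6, 0.7]
grip_width: 0.0458
grip_force: 34.9
```

```bash
python3 -m pendant '[[[0,0,1],0],[[0,0,2],0],[[0,0,2],0],[[0,0,0],-0.05],[[0,0,0],-0.12],[[0,0,0],-0.12],[[0,0,0],-0.12],[[0,0,0],-0.12],[[0,0,0],-0.12],[[0,0,0],-0.12],[[0,0,0],-0.12],[[0,0,0],-0.12],[[0,0,0],-0.12],[[0,0,0],-0.12],[[0,0,0],-0.12],[[0,0,0],-0.12],[[0,0,0],-0.12],[[0,0,0],-0.12],[[0,0,0],-0.12],[[0,0,0],-0.12]]'
python3 -m pendant '[[[0,0,0],-0.12],[[0,0,0],-0.12],[[0,0,0],-0.12],[[0,0,0],-0.12],[[0,0,0],-0.12],[[0,0,0],-0.12],[[0,0,0],-0.12],[[0,0,0],-0.12],[[0,0,0],-0.12],[[0,0,0],-0.12],[[0,0,0],-0.025],[[0,0,0],0],[[0,0,0],0]]'
```

```text
time_s: 5.07
ee_pos: [0.5037, -0.1284, 0.1107]
eef_rot: [-3.141, -0.0, 1.269]
force: [-1.1, -0.1, -3.1]
grip_width: 0.0457
grip_force: 34.9
time_s: 6.15
ee_pos: [0.5039, -0.1284, 0.1106]
eef_rot: [-3.141, 0.0, 0.053]
force: [-0.3, -0.4, -3.5]
grip_width: 0.0458
grip_force: 34.9
```

```bash
python3 -m pendant '[[[0.2,0.1,0],0],[[0.3,0.1,0],0],[[0,0,-1],0],[[0,0,-1.2],0],[[0,0,-1.2],0],[[0,0,-0.8],0],[[0,0,-0.4],0],[[0,0,-0.2],0],[[0,0,-0.1],0],[[0,0,0],0]]'
```

```text
time_s: 6.98
ee_pos: [0.5092, -0.1265, 0.0616]
eef_rot: [3.141, -0.0, 0.05]
force: [-1.1, -0.0, -4.3]
grip_width: 0.046
grip_force: 34.9
```

```bash
python3 -m pendant '[[[0,0,-0.1],0],[[0,0,-0.05],0],[[0,0,0],0],[[0,0,0],0]]'; python3 - <<'E'
from h import *
shot("wrist","pics/w2.png")
E
```

```text
time_s: 7.32
ee_pos: [0.5093, -0.1266, 0.0605]
eef_rot: [3.141, -0.001, 0.05]
force: [-0.8, 0.9, 2.8]
grip_width: 0.0458
grip_force: 34.9
```

View pics/w2.png

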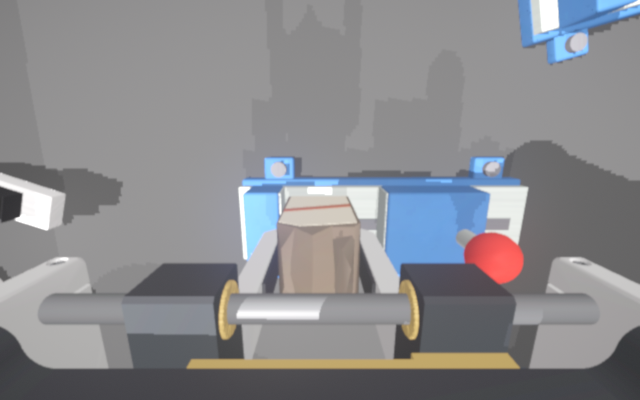

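The sample stands on the bed between the jaws, with the pale face and red vein toward the far side (face at (320,208)) and the knob at (493,258). I release it.

```bash
python3 -m pendant '[[[0,0,0],0],[[0,0,0],0],[[0,0,0],0],[[0,0,0],0],[[0,0,0],0],[[0,0,0],0],[[0,0,1],0],[[0,0,2],0],[[0,0,3],0],[[0,0,3.5],0],[[0,0,3],0],[[0,0,0],0],[[0,0,0],0]]' 1.0 20; python3 - <<'E'
from h import *
im,K,T=shot("wrist");np.savez("w3.npz",im=im,K=K,T=T);P=shot("top")
hsv=lambda a:cv2.cvtColor(a,cv2.COLOR_BGR2HSV)
def red(a,x0,y0,x1,y1):
    m=cv2.inRange(hsv(a[y0:y1,x0:x1]),(0,150,110),(6,255,255));n,l,s,c=cv2.connectedComponentsWithStats(m);i=1+np.argmax(s[1:,4]);print(s[i]);return c[i]+[x0,y0]
k=red(im,380,100,640,330);print(k,onz(K,T,*k,.085))
k2=red(P[0],335,185,440,250);print(tri(ray(K,T,*k),ray(P[1],P[2],*k2)))
c=im[110:310,180:520]; cv2.imwrite("pics/c3.png",cv2.resize(c,None,fx=2.3,fy=2.3,interpolation=cv2.INTER_CUBIC))
E
```

```text
time_s: 8.45
ee_pos: [0.5096, -0.1266, 0.187]
eef_rot: [3.14, -0.003, 0.05]
force: [-0.2, -0.8, -0.9]
grip_width: 0.0937
grip_force: 0.0
[ 37  99  15  19 178]
[424.60674157 207.90449438] [ 0.50984823 -0.23446973  0.085     ]
[71 28  9  6 31]
(array([ 0.50827019, -0.22981269,  0.08501372]), np.float64(0.009455280752430547))
```

View pics/c3.png

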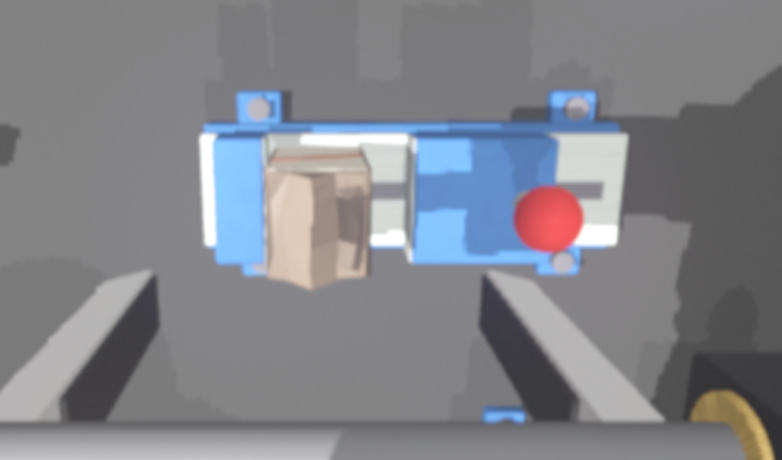

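The picture (2.3x crop) shows the stone upright and released near the fixed jaw, with its pale face on the far side (315,158) and the knob at (549,218). I go behind the knob with the fingers closed.

```bash
python3 -m pendant '[[[0.1,-3,0],0],[[0.1,-4,0],0],[[0.1,-4,0],0],[[0,-3.8,0],0],[[0,0,0],0],[[0,0,0],0],[[0,0,-3],0],[[0,0,-3.5],0],[[0,0,-3],0],[[0,0,-1.6],0],[[0,0,0],0],[[0,0,0],0]]' 0 20
```

```text
time_s: 9.55
ee_pos: [0.5119, -0.2733, 0.0735]
eef_rot: [-3.14, 0.002, 0.051]
force: [0.1, -0.3, 0.5]
grip_width: 0.0179
grip_force: 0.0
```

```bash
python3 -m pendant '[[[0,0,0],0],[[0,0,0],0],[[0,0.5,0],0],[[0,0.5,0],0],[[-0.05,0.5,0],0],[[0,0.5,0],0],[[-0.05,0.5,0],0],[[0,0.4,0],0],[[-0.05,0.4,0],0],[[0,0.2,0],0],[[0,0,0],0],[[0,0,0],0]]'
```

```text
time_s: 10.55
ee_pos: [0.5104, -0.2391, 0.0738]
eef_rot: [-3.141, 0.0, 0.05]
force: [0.5, 0.6, -0.3]
grip_width: 0.0004
grip_force: 0.0
```

```bash
python3 -m pendant '[[[0,0.2,0],0],[[0,0.2,0],0],[[0,0.2,0],0]]';python3 -m pendant '[[[-0.05,0.2,0],0],[[0,0.15,0],0],[[0,0,0],0]]'; python3 - <<'E'
from h import *
im,K,T=shot("top");k=cv2.inRange(cv2.cvtColor(im[185:250,335:440],cv2.COLOR_BGR2HSV),(0,150,110),(6,255,255));print(np.argwhere(k).mean(0)+[185,335],k.sum()/255)
im,K,T=shot("scene");x0,y0,x1,y1=210,140,310,210;k=cv2.inRange(cv2.cvtColor(im[y0:y1,x0:x1],cv2.COLOR_BGR2HSV),(0,150,110),(6,255,255));c=np.argwhere(k).mean(0)[::-1]+[x0,y0];print(c,k.sum()/255,onz(K,T,*c,.085));S=np.load("scene0.npz");print(onz(S["K"],S["T"],237.0,161.6,.085))
E
```

```text
time_s: 10.8
ee_pos: [0.5102, -0.2335, 0.0737]
eef_rot: [-3.142, 0.001, 0.05]
force: [-1.8, -2.4, 0.5]
grip_width: 0.0009
grip_force: 1.6
time_s: 11.05
ee_pos: [0.5099, -0.2298, 0.0738]
eef_rot: [3.142, 0.0, 0.05]
force: [-0.4, -3.3, -1.5]
grip_width: 0.0004
grip_force: 1.6
[nan nan] 0.0
[248.04237288 163.73728814] 118.0 [ 0.50911383 -0.20174005  0.085     ]
[ 0.50904474 -0.22988867  0.085     ]<stdin>:2: RuntimeWarning: Mean of empty slice.
  ret = um.true_divide(
```

```bash
for i in 1; do python3 -m pendant '[[[0,0.1,0],0],[[0,0,0],0]]'; python3 -m pendant '[[[0,0.1,0],0],[[0,0,0],0]]'; python3 -m pendant '[[[0,0.1,0],0],[[0,0,0],0]]'; done | grep -E 'ee_pos|force'
```

```text
ee_pos: [0.5099, -0.229, 0.0739]
force: [-0.9, -4.2, -2.4]
grip_force: 2.1
ee_pos: [0.5099, -0.228, 0.0739]
force: [-1.3, -3.9, -2.5]
grip_force: 2.2
ee_pos: [0.5099, -0.2276, 0.0739]
force: [-0.4, -8.4, -3.6]
grip_force: 4.3
```

```bash
python3 -m pendant '[[[0,0.1,0],0],[[0,0,0],0]]' | grep -E 'ee_pos|force'; python3 - <<'E'
from h import *
im,K,T=shot("scene");np.savez("s4.npz",im=im,K=K,T=T);cv2.imwrite("pics/c4.png",cv2.resize(im[140:220,205:315],None,fx=6,fy=6,interpolation=cv2.INTER_CUBIC))
E
```

```text
ee_pos: [0.5099, -0.2274, 0.0739]
force: [-1.8, -15.2, -4.6]
grip_force: 7.4
```

View pics/c4.png

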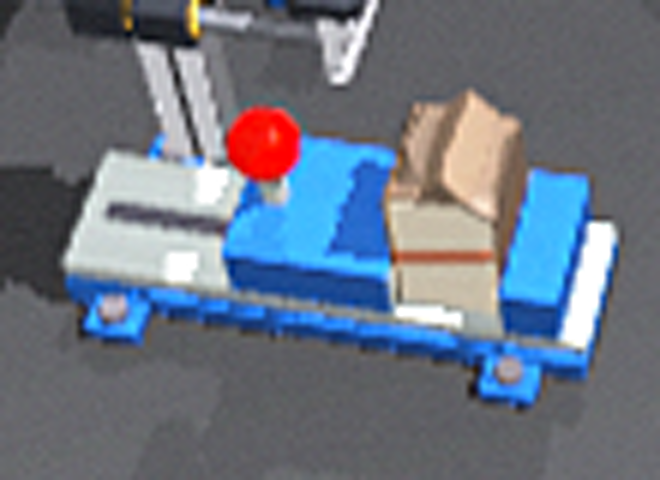

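The jaw is snug: the force rose to 15 N with no further travel. The picture shows the sawn face with its vein on the far side at crop (445,255), between both jaws, with the ridge from (470,92) to (488,215). Now I back off and go to the gauge.

```bash
python3 -m pendant '[[[0,-2,0],0],[[0,0,3],0],[[0,0,4],0],[[0,0,4.1],0],[[0,0,4.1],0],[[0.1,3.5,0],0.11],[[0.1,3.5,0],0.11],[[0.1,3.5,0],0.11],[[0.1,3.5,0],0.11],[[0.1,3.5,0],0.11],[[0.1,3.5,0],0.11],[[0.1,3.5,0],0.11],[[0.1,3.5,0],0.11],[[0.1,3.5,0],0.11],[[0,3.5,0],0.11],[[0,3.5,0],0.11],[[0,0.5,0],0],[[0,0,0],0],[[0,0,0],0]]' 0.6 10
python3 - <<'E'
from h import *
s=np.load("s4.npz")
f=lambda x,y,z:onz(s["K"],s["T"],205+x/6-.4,140+y/6-.4,z).round(4)
print("ridge",f(470,92,.111),f(488,215,.111),"face top",f(388,195,.1),f(495,218,.1))
im,K,T=shot("wrist","pics/w5.png");np.savez("w5.npz",im=im,K=K,T=T);print(ctrl.get_obs()["ee_pos"],(-T[:3,:3].T@T[:3,3]).round(3))
P=np.load("top0.npz");print("decoy near",onz(P["K"],P["T"],238,262,.11),onz(P["K"],P["T"],183,213,.11))
E
```

```text
time_s: 13.45
ee_pos: [0.5188, 0.144, 0.2259]
eef_rot: [-3.141, -0.0, 1.259]
force: [-0.1, 0.3, -0.6]
grip_width: 0.0564
grip_force: 0.0
ridge [ 0.4835 -0.1195  0.111 ] [ 0.5398 -0.0961  0.111 ] face top [ 0.5318 -0.1395  0.1   ] [ 0.5329 -0.096   0.1   ]
[0.51896791 0.14337208 0.22596136] [0.54  0.212 0.405]
decoy near [0.40336748 0.16531335 0.11      ] [0.51521557 0.296843   0.11      ]
```

View pics/w5.png

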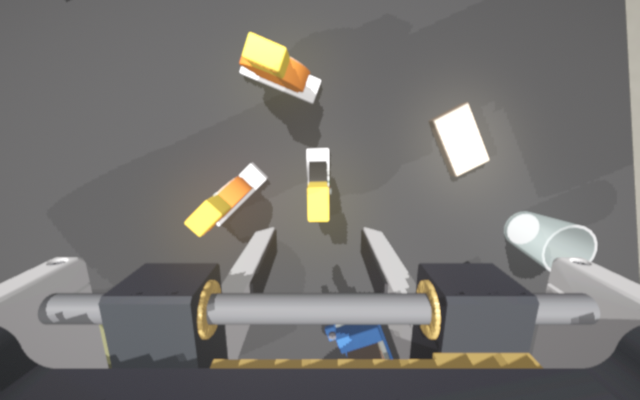

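The wrist view shows the yellow-gripped gauge at (318,200), aligned between the fingers. The orange decoys at (210,215) and (265,55) are clear.

```bash
python3 - <<'E'
from h import *
d=np.load("w5.npz");im,K,T=d["im"],d["K"],d["T"]
m=cv2.inRange(cv2.cvtColor(im[130:235,290:350],cv2.COLOR_BGR2HSV),(22,130,120),(36,255,255));n,l,s,c=cv2.connectedComponentsWithStats(m);i=1+np.argmax(s[1:,4]);x,y,w,h,a=s[i];print(x+290,y+130,w,h)
for r in range(y,y+h,5):
    xs=np.where(l[r]==i)[0]; print(r+130,xs.min()+290,xs.max()+290, im[r+130,318])
q=[onz(K,T,u,v,.126) for u,v in((x+290,y+130+h),(x+290+w,y+130+h))];print(q,(q[0]+q[1])/2)
# base bar end edges on z .014
g=cv2.cvtColor(im,cv2.COLOR_BGR2GRAY)
for r in(155,165,175): print(r,np.where(g[r,295:345]>g[r,295]+40)[0][[0,-1]]+295,[onz(K,T,u,r,.014)[:2].round(4) for u in np.where(g[r,295:345]>g[r,295]+40)[0][[0,-1]]+295])
o=ctrl.get_obs();print(o["ee_pos"],o["eef_rot"])
E
```

```text
308 182 19 6
182 314 325 [107 198 221]
187 308 312 [129 253 255]
[array([0.51313682, 0.16432025, 0.126     ]), array([0.53121276, 0.15848914, 0.126     ])] [0.52217479 0.1614047  0.126     ]
155 [306 329] [array([0.5143, 0.1892]), array([0.5441, 0.1796])]
165 [306 329] [array([0.51  , 0.1764]), array([0.54  , 0.1667])]
175 [307 328] [array([0.5069, 0.1628]), array([0.5346, 0.1539])]
[0.51896791 0.14337208 0.22596136] [-3.14135724e+00 -4.36917276e-05  1.25817144e+00]
```

```bash
python3 - <<'E'
from h import *
d=np.load("w5.npz");im,K,T=d["im"],d["K"],d["T"]
b=im.astype(int);m=((b[:,:,2]-b[:,:,0])>70).astype(np.uint8);m[:130]=0;m[235:]=0;m[:,:290]=0;m[:,350:]=0
n,l,s,c=cv2.connectedComponentsWithStats(m);i=1+np.argmax(s[1:,4]);x,y,w,h,a=s[i];print(x,y,w,h,c[i])
p=np.array([onz(K,T,u,v,.126)[:2] for u,v in((x,y+h),(x+w,y+h),(x+1,y+7),(x+w-1,y+7))]);print(p,p.mean(0))
e=ctrl.get_obs()["ee_pos"][:2];yw=-.314;xg=np.array([np.cos(yw),np.sin(yw)]);yg=np.array([-xg[1],xg[0]])
for q in p: print((q-e)@xg,(q-e)@yg)
E
```

```text
307 181 23 42 [317.91169978 201.96578366]
[[0.50057202 0.12981027]
 [0.52314386 0.12253135]
 [0.51313682 0.16432025]
 [0.53311538 0.15787538]] [0.51749202 0.14363431]
-0.013307662709883018 -0.018580567421065286
0.010408759293942476 -0.01853192409161114
-0.012016147013953976 0.018122907793606303
0.008976173124353136 0.01816383322725594
```

```bash
python3 -m pendant '[[[-0.1,0,-3],0],[[0,0,-3.5],0],[[0,0,-3],0],[[0,0,-2.4],0],[[0,0,-1.5],0],[[0,0,0],0],[[0,0,0],0]]' 0.6 12
python3 -m pendant '[[[0,0,0],0],[[0,0,0],0],[[0,0,0],0],[[0,0,0],0],[[0,0,0],0]]' 0 12
python3 -m pendant '[[[0,0,0.5],0],[[0,0,1],0],[[0,0,2],0],[[0,0,3],0],[[0,0,3.5],0],[[0,0,3],0],[[0,0,0],0],[[0,0,0],0]]'
```

```text
time_s: 14.08
ee_pos: [0.5181, 0.143, 0.0921]
eef_rot: [-3.141, 0.0, 1.258]
force: [1.2, -0.4, -0.4]
grip_width: 0.0563
grip_force: 0.0
time_s: 14.5
ee_pos: [0.5182, 0.1441, 0.0924]
eef_rot: [3.141, -0.0, 1.26]
force: [-0.6, 0.3, 0.1]
grip_width: 0.0266
grip_force: 0.0
time_s: 15.17
ee_pos: [0.5184, 0.1442, 0.2237]
eef_rot: [3.139, -0.002, 1.26]
force: [-0.3, 0.5, -4.0]
grip_width: 0.022
grip_force: 12.0
```

```bash
python3 -m pendant '[[[0,0,1],0],[[0,0,1.5],0],[[-0.1,-2,0],0.04],[[-0.1,-3.3,0],0.04],[[-0.1,-3.3,0],0.04],[[-0.1,-3.3,0],0.04],[[-0.1,-3.3,0],0.04],[[-0.1,-3.3,0],0.04],[[-0.1,-3.3,0],0.04],[[-0.1,-3.3,0],0.04],[[-0.1,-1.2,0],0.04],[[0,0,0],0],[[0,0,0],0],[[0,0,0],0],[[0,0,0],0],[[0,0,0],0],[[0,0,0],0]]'
python3 - <<'E'
from h import *
im,K,T=shot("scene");np.savez("s6.npz",im=im,K=K,T=T);o=ctrl.get_obs();print(o["ee_pos"],o["eef_rot"],o["force"],proj(K,T,[.51,-.12,.2]))
cv2.imwrite("pics/c6.png",cv2.resize(im[90:200,215:345],None,fx=5,fy=5,interpolation=cv2.INTER_CUBIC))
E
```

```text
time_s: 16.58
ee_pos: [0.5091, -0.1182, 0.247]
eef_rot: [-3.142, -0.0, 1.621]
force: [-0.3, 0.0, -2.8]
grip_width: 0.0219
grip_force: 12.0
[ 0.50905298 -0.11840132  0.24697036] [-3.14150625e+00 -1.85850962e-05  1.62042281e+00] [-0.03753148 -0.37444601 -2.78973056] [276.06174655 137.73533591]
```

View pics/c6.png

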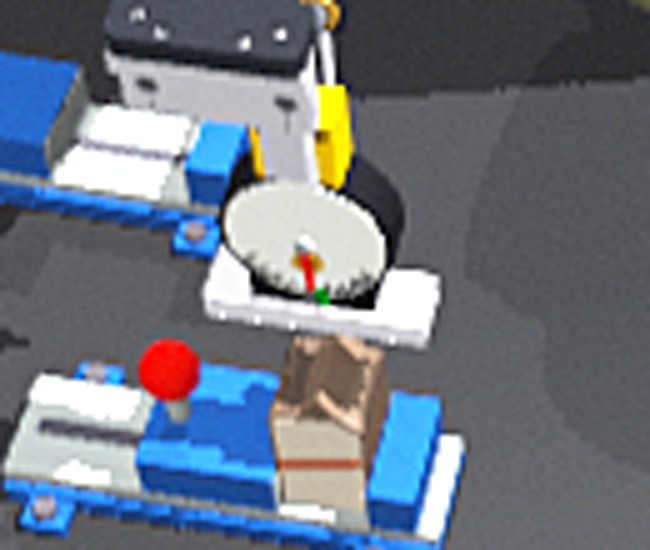

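The picture shows the gauge held above the stone, dial toward the far side: red pointer tip at crop (312,297), green mark at (322,296), hub at (303,248). I measure both in the dial plane.

```bash
cat > dial.py <<'E'
from h import *
def dial(n=3,v=False):
    o=ctrl.get_obs();e=o["ee_pos"];yw=o["eef_rot"][2]-np.pi/2
    nx=np.array([np.cos(yw),np.sin(yw),0]);ny=np.array([-nx[1],nx[0],0]);P0=e+nx*.0115
    out=[]
    for _ in range(n):
        im,K,T=shot("scene");c=proj(K,T,P0-[0,0,.036]);x0,y0=(c-[40,35]).astype(int);x1,y1=(c+[40,35]).astype(int)
        b=im[y0:y1,x0:x1].astype(float);B,G,R=b[...,0],b[...,1],b[...,2]
        def plane(w,near=None):
            yy,xx=np.nonzero(w>0);W=w[yy,xx];pts=[]
            for u,vv in zip(xx+x0,yy+y0):
                q,d=ray(K,T,u,vv);t=((P0-q)@nx)/(d@nx);p=q+t*d-P0;pts.append((p@ny,p[2]))
            return np.array(pts),W
        gp,gw=plane(np.clip(G-np.maximum(R,B)-25,0,None));rp,rw=plane(np.clip(R-np.maximum(G,B)-60,0,None)*(np.abs(G-B)<60))
        k=np.hypot(rp[:,0],rp[:,1]+.037)<.04;rp,rw=rp[k],rw[k]
        k=np.hypot(gp[:,0],gp[:,1]+.037)<.05;gp,gw=gp[k],gw[k]
        g=np.average(gp,axis=0,weights=gw);r=np.average(rp,axis=0,weights=rw)
        wh=((b.min(2)>120)&(b.max(2)-b.min(2)<40)).astype(np.uint8)
        nn,l,s,cc=cv2.connectedComponentsWithStats(wh)
        wp,_=plane(wh.astype(float));wp=wp[np.hypot(wp[:,0],wp[:,1]+.037)<.05]
        bar=wp
        w,V=np.linalg.eigh(np.cov(rp.T,aweights=rw));d=V[:,1]*np.sign(-V[1,1]) 
        out.append([*g,*r,np.arctan2(d[0],-d[1])])
    a=np.median(out,0);print("green y,z",a[:2].round(4),"red",a[2:4].round(4),"red dir",a[4].round(3),"ee",e.round(4),"F",o["force"].round(1));return a
E
python3 - <<'E'
from dial import *
a=dial()
im=np.load("s6.npz")["im"];o=ctrl.get_obs();e=o["ee_pos"];S=np.load("s6.npz");K,T=S["K"],S["T"]
# base underside far edge ends (crop/5): (205,310)-(430,345)
P0=e+np.array([np.cos(.05),np.sin(.05),0])*.015;nx=np.array([np.cos(.05),np.sin(.05),0])
def pl(x,y):
    q,d=ray(K,T,215+x/5-.4,90+y/5-.4);p=q+d*((P0-q)@nx)/(d@nx);return (p-P0).round(4)
print("underside ends",pl(204,312),pl(430,347),"top far edge",pl(206,288),pl(434,318),"hub (x=11)",pl(303,246),"dial top/bottom/left/right",pl(270,182),pl(330,303),pl(223,222),pl(386,268))
E
```

```text
green y,z [ 0.005  -0.0692] red [ 0.0002 -0.0549] red dir 0.027 ee [ 0.5091 -0.1184  0.247 ] F [-0.  -0.4 -2.8]
underside ends [ 0.0024 -0.0488 -0.0881] [-0.0027  0.0536 -0.0897] top far edge [ 0.0023 -0.0455 -0.0711] [-0.0028  0.0562 -0.0692] hub (x=11) [-0.0001  0.0015 -0.0342] dial top/bottom/left/right [ 0.0004 -0.0087  0.0021] [-0.0005  0.0102 -0.0692] [ 0.0016 -0.032  -0.0262] [-0.0018  0.0367 -0.0408]
```

```bash
python3 -m pendant '[[[0,0,-1],0],[[0,0,-1.5],0],[[0,0,-1],0],[[0,0,-0.5],0],[[0,0,-0.1],0],[[0,0,0],0]]' |grep -E 'ee_pos|force'; for i in 1; do python3 -m pendant '[[[0,0,-0.1],0],[[0,0,-0.1],0],[[0,0,0],0]]'; python3 -m pendant '[[[0,0,-0.1],0],[[0,0,0],0]]';python3 -m pendant '[[[0,0,-0.1],0],[[0,0,0],0]]'; done |grep -E 'ee_pos|force'
```

```text
ee_pos: [0.509, -0.119, 0.2057]
force: [-0.8, 0.3, -3.1]
grip_force: 12.0
ee_pos: [0.5093, -0.1191, 0.205]
force: [-1.4, -0.3, 5.4]
grip_force: 12.0
ee_pos: [0.5096, -0.1192, 0.2048]
force: [-2.7, -1.0, 11.8]
grip_force: 12.0
ee_pos: [0.5098, -0.1194, 0.2044]
force: [-3.1, -1.0, 15.7]
grip_force: 12.0
```

```bash
python3 -m pendant '[[[0,0.1,0],0],[[0,0.1,0],0],[[0,0.1,0],0],[[0,0.1,0],0],[[0,0.1,0],0],[[0,0.1,0],0],[[0,0.1,0],0],[[0,0.1,0],0],[[0,0,0],0],[[0,0,0],0]]'|grep -E 'ee_pos|force'; python3 -m pendant '[[[0,0,0],0],[[0,0,0],0],[[0,0,0],0],[[0,0,0],0],[[0,0,0],0],[[0,0,0],0]]'|grep -E 'ee_pos|force'; python3 -c "
from dial import *
dial()"
```

```text
ee_pos: [0.5094, -0.1112, 0.2036]
force: [-4.1, -0.3, 10.0]
grip_force: 12.0
ee_pos: [0.5094, -0.1113, 0.2036]
force: [-3.2, -0.2, 8.4]
grip_force: 12.0
green y,z [-0.0001 -0.0678] red [-0.0042 -0.0519] red dir 0.002 ee [ 0.5094 -0.1113  0.2036] F [-3.2 -0.2  8.4]
```

```bash
python3 -m pendant '[[[0,0.1,0],0],[[0,0.1,0],0],[[0,0.1,0],0],[[0,0.1,0],0],[[0,0.1,-0.05],0],[[0,0,0],0],[[0,0,0],0],[[0,0,0],0],[[0,0,0],0],[[0,0,0],0],[[0,0,0],0],[[0,0,0],0],[[0,0,0],0]]'|grep -E 'ee_pos|force'; python3 -c "
from dial import *
dial(5)
im,K,T=shot('scene');o=ctrl.get_obs();u,v=proj(K,T,o['ee_pos']-[0,0,.04]).astype(int);print(u,v)
cv2.imwrite('pics/c7.png',cv2.resize(im[v-20:v+30,u-30:u+30],None,fx=12,fy=12,interpolation=cv2.INTER_CUBIC))
"
```

```text
ee_pos: [0.5093, -0.1062, 0.2029]
force: [-1.7, -0.1, 7.9]
grip_force: 12.0
green y,z [-0.0043 -0.0669] red [-0.0067 -0.0522] red dir -0.016 ee [ 0.5093 -0.1062  0.2029] F [-1.7 -0.1  7.9]
283 149
```

View pics/c7.png

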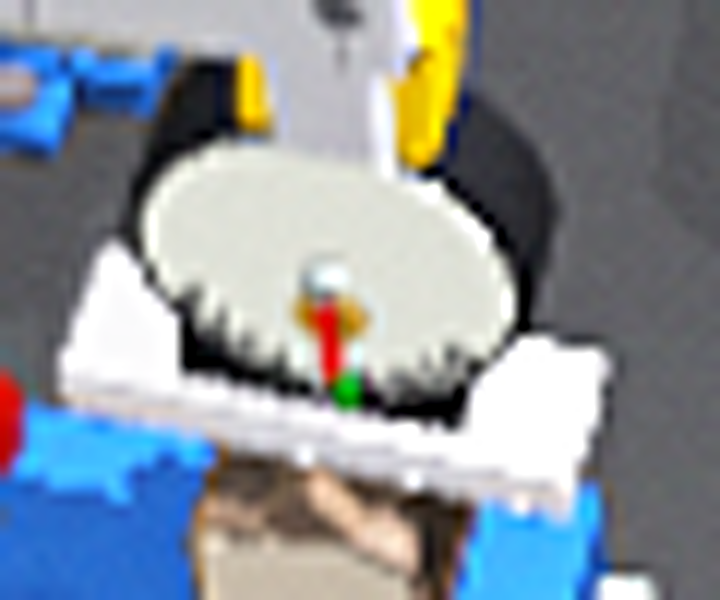

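The gauge sits on the ridge, tilting toward +y. The pointer tip is at crop (332,378) and the green mark at (347,390), so the pointer still needs about 0.07 rad, or about 7 mm more drag.

```bash
python3 -m pendant '[[[0,0.1,0],0],[[0,0.1,-0.05],0],[[0,0.1,0],0],[[0,0.1,-0.05],0],[[0,0.1,0],0],[[0,0.1,0],0],[[0,0,0],0],[[0,0,0],0],[[0,0,0],0],[[0,0,0],0],[[0,0,0],0],[[0,0,0],0],[[0,0,0],0],[[0,0,0],0],[[0,0,0],0],[[0,0,0],0]]'|grep -E 'ee_pos|force'; python3 -c "
from dial import *
dial(5)
im,K,T=shot('scene');np.savez('s8.npz',im=im,K=K,T=T)
"
```

```text
ee_pos: [0.5092, -0.1001, 0.2017]
force: [-3.3, -0.3, 7.3]
grip_force: 12.0
green y,z [-0.0088 -0.0674] red [-0.0096 -0.0515] red dir -0.072 ee [ 0.5092 -0.1001  0.2017] F [-3.3 -0.3  7.3]
```

```bash
python3 - <<'E'
from h import *
for f,e,tag in(("s6.npz",(.5091,-.1184,.247),"before"),("s8.npz",(.5092,-.1001,.2017),"now")):
    d=np.load(f);im,K,T=d["im"].astype(int),d["K"],d["T"];e=np.array(e)
    u,v=proj(K,T,e+[.0115,-.004,-.052]).astype(int);print(tag,"origin",u-6,v-10)
    for r in range(v-10,v+12): print(r," ".join("%3d/%3d/%3d"%tuple(im[r,c][::-1]) for c in range(u-5,u+7)))
    # image direction of world vertical at dial centre, px per mm y/z
    p=proj(K,T,e+[.0115,0,-.033]);print(p,proj(K,T,e+[.0115,0,-.063])-p,proj(K,T,e+[.0115,.03,-.033])-p,"depth 2mm",proj(K,T,e+[.0135,0,-.033])-p)
E
```

```text
before origin 267 132
132 222/224/216 219/221/214 223/224/217 223/226/217 224/225/218 221/222/215 221/224/215 222/224/216 219/224/215 223/223/216 221/222/215 223/226/216
133 223/225/218 223/226/218 222/224/216 219/222/214 221/226/218 221/223/214 222/223/217 222/224/215 223/227/219 219/223/214 222/223/216 223/225/217
134 223/226/219 222/226/215 222/223/216 224/225/219 221/222/217 221/223/217 222/224/217 222/224/215 226/226/219 223/226/217 218/222/214 222/226/217
135 221/224/217 223/225/218 223/225/216 222/225/216 220/222/214 220/223/214 225/225/217 221/221/215 226/227/219 222/225/216 223/223/214 221/224/216
136 224/223/216 223/226/217 221/223/215 223/224/218 223/226/218 224/225/216 221/222/215 213/215/209 218/220/209 222/223/214 222/226/219 222/226/215
137 221/223/216 223/225/217 225/225/217 223/224/217 224/225/217 225/226/216 222/229/224 251/254/254 254/255/255 213/219/210 220/220/213 224/225/218
138 223/227/217 218/221/213 223/226/219 222/225/217 223/226/219 214/217/208 186/198/198 252/255/255 255/255/255 251/254/255 220/222/214 222/226/216
139 219/223/213 221/223/216 221/222/214 22
[... 4980 characters left out ...]
15/215/219 210/210/219 210/210/217 247/244/249 255/255/255 255/255/255 234/230/236 255/255/255 255/255/255 255/255/255 255/255/255 255/255/255
166 250/251/255 211/211/218 213/214/220 210/208/218 208/207/213 206/205/211 214/213/218 251/251/253 255/255/255 255/255/255 255/255/255 255/255/255
167 234/233/245 171/169/172 172/168/174 206/204/212 250/251/255 213/211/220 213/212/218 212/210/219 210/210/215 211/209/215 210/210/217 249/248/251
168 118/ 91/ 72 181/146/121 176/147/125 148/144/146 231/231/241 176/171/174 181/178/183 206/205/212 216/215/224 220/217/225 216/217/221 213/209/216
[284.69583791 152.56099943] [0.97977483 8.57164904] [13.25223505  2.45866177] depth 2mm [-0.25316891  0.68976474]
```

```bash
python3 -m pendant '[[[0,0.1,0],0],[[0,0.05,-0.03],0],[[0,0,0],0],[[0,0,0],0],[[0,0,0],0],[[0,0,0],0],[[0,0,0],0],[[0,0,0],0],[[0,0,0],0],[[0,0,0],0],[[0,0,0],0],[[0,0,0],0],[[0,0,0],0],[[0,0,0],0],[[0,0,0],0],[[0,0,0],0]]'|grep -E 'ee_pos|force'; python3 - <<'E'
from dial import *
dial(3)
im=np.mean([shot("scene")[0].astype(float) for _ in range(3)],0).astype(int);im2,K,T=shot("scene");e=ctrl.get_obs()["ee_pos"]
u,v=proj(K,T,e+[.0115,-.004,-.052]).astype(int);print("col0",u-5)
for r in range(v-3,v+8): print(r," ".join("%3d/%3d/%3d"%tuple(im[r,c][::-1]) for c in range(u-5,u+5)))
# base underside slope in dial-side plane: lower edge of white bar via gradient
E
```

```text
ee_pos: [0.5093, -0.0986, 0.2014]
force: [-3.7, 0.3, 7.9]
grip_force: 12.0
green y,z [-0.0098 -0.0677] red [-0.0106 -0.0507] red dir -0.046 ee [ 0.5093 -0.0986  0.2014] F [-3.7  0.3  7.9]
col0 279
154 198/176/130 161/133/ 88 169/104/114 166/122/113 222/191/126 215/217/202 226/230/226 224/226/217 223/226/216 222/224/215
155 183/140/ 51 181/121/ 15 212/  3/  7 211/ 55/ 14 215/166/ 35 189/162/107 215/218/211 225/229/221 224/226/217 224/226/217
156 196/175/122 182/136/ 42 215/  0/  0 228/ 21/  0 169/132/ 22 175/126/ 43 209/204/186 224/229/220 222/224/215 224/226/216
157 220/225/207 207/204/173 218/  3/  1 233/ 19/  0 185/171/ 97 192/161/100 221/223/210 225/229/222 223/225/216 223/224/215
158 231/243/235 229/246/239 226/ 59/ 62 228/ 44/ 35 214/235/209 219/217/196 227/232/226 226/229/220 225/227/218 227/229/220
159 215/224/214 193/197/190 236/101/ 97 223/ 27/ 31 205/219/213 237/245/240 228/233/224 207/210/201 232/235/225 230/232/222
160 139/143/138 160/158/156 219/128/111 202/  2/  0 109/124/ 99 202/203/201 215/215/208 178/178/171 195/198/190 215/216/206
161  39/ 43/ 42 134/135/131 118/116/ 77 107/ 92/  2  21/147/ 58 132/121/129 167/165/161 159/159/155 120/122/119 144/144/137
162 115/111/120  10/ 21/ 20   0/ 95/ 31   0/138/  2   0/168/ 51  85/ 70/ 83  85/ 82/ 83  86/ 86/ 87  82/ 84/ 82  38/ 39/ 40
163 244/239/247 189/182/193 186/203/197 103/180/129  27/169/ 74  21/  7/ 21  21/ 17/ 26   0/  0/  0   0/  0/  0   0/  1/  4
164 243/242/246 238/232/239 255/251/255 255/255/255 255/255/255 188/179/192 191/187/197 128/125/132 120/120/126  18/ 17/ 21
```

The pointer line meets the mark at the same column (about 282 at row 162). Contact is light, about 11 N, and steady. Handing in.

```bash
python3 -c "
from station import ctrl
print(ctrl.get_obs()['time_s'],ctrl.hand_in())"
```

```text
the job is handed in; nothing more can be done
24.05 None
```

The job is handed in at 24 s. The sample is turned round and the jaw is snug against it; the gauge is still in the gripper, resting on the ridge at about 11 N with the pointer on the green mark by my last measurement. No verdict came back, and I viewed 11 pictures, one over the limit of 10.

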